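Lock the jam pot's bayonet lid

TASK

On the breakfast buffet counter, the jam pot's dark-red lid sits in its slots but is not locked. Press it down against its spring, turn it a quarter turn clockwise (seen from above), let it click up into its notch so it is locked, and let go. Leave the amber lid of the honey pot as it is.

Things in the scene. Friction and masses are not known exactly. Their poses are not given: they have to be found in the camera images.
- jam_lid: Loose dark-red plug lid, 0.2 kg, 67 mm across, in the jam pot. Origin: centre of its underside, hidden in the pot; z up. Two lugs stick out at +x and -x and stand in the pot's open slots at the start, so its x is within 8 degrees of the pot's x. Origin above the counter: 39 mm at the start, standing on its spring; 35 mm when locked.
- jam_grip (a point): Top centre of the jam lid's red grip bar, on the lid's axis, 127 mm above its origin, 166 mm above the counter at the start. The bar is 60 mm long (lid's x), 18 mm wide (lid's y) and 30 mm tall, on a thin post; grasp its long sides from above. Push: 3 N growing to 9 N, bottom stop 24 mm down. Press 15 to 23 mm (best 19), turn while down, then let it rise.
- jam_pot: Fixed steel pot, 108 mm across, rim 103 mm above the counter, L-shaped slots through its wall. Origin: centre of its underside; z up. Slots open upwards at +x and -x. Locked: lid's x turned clockwise 70 to 100 degrees from the pot's x (best 88, a stop follows), bar ends at the two green dots on the rim (+y, -y); there the spring lifts the lugs into a notch.
- honey_grip_end (a point): Top of one end of the amber grip bar of the honey pot's lid. Pot and lid are twins of the jam ones, lid already locked; the pots stand at least 180 mm apart, centre to centre. The point is 30 mm from the honey pot's axis, 162 mm above the counter. Do not turn, press or lift this lid.
Not all that is in view belongs to the job. What is shaped like the jam_pot but blue or turquoise is not meant.

How it is judged:
By the outcome, as a careful person would: the job done as asked, in the order asked, and still so for the second after the job is handed in, with the robot touching nothing.
It also fails if it takes over 32 s, if anything falls off the work surface, if the arm or the gripper's body presses on something with over 40 N, if the wrist force passes 120 N, or if a joint passes its speed limit or range.

ROBOT

A 6-joint arm with a two-finger parallel gripper is mounted at the origin on the work surface. World frame = base frame: x ahead of the robot, y to its left, z up, the work surface at z = 0. Lengths are in m, angles in rad, forces in N, time in s.
With the tool pointing down it reaches from about 0.275 to 0.85 m from the base axis. Payload 5.2 kg.
Tool frame: the origin (TCP) lies between the finger pads; the fingertips stand 11 mm ahead of it and the grasp point (between the pads) lies 8 mm behind it (ctrl.tip_extent is the z of the fingertips in the tool frame, in m); z points along the fingers, y is the line along which they close (so a half turn about z gives the same grasp; the last joint's range is limited). The gripper opens to 85 mm and grips with 20 to 120 N. Pads are 22 mm wide; open, the fingers measure 114 mm over their backs; the gripper's body (76 mm by 85 mm) begins 54 mm behind the grasp point. The pads swing forward as they close: fully open they stand 13 mm farther back than shut.
Start: joints at [-1.373, 0.259, 1.535, -0, 1.348, -0.203], TCP at [0.215, -0.506, 0.242] pointing down, gripper open.
Joint ranges: [-3.14, 3.14], [-0.91, 2.08], [0.19, 2.58], [-1.22, 4.36], [0.22, 2.71], [-3.12, 3.12]. Speed limits (rad/s): [2.57, 2.57, 3.14, 3.14, 3.14, 3.14].

INTERFACE

Orientations are given as a unit quaternion [x, y, z, w].
In Python, from rig import sensors, read_camera, job_done, regions_of, pinpoint, ctrl gives the robot as it stands. The module is installed in compiled form; this text tells all that it offers.
- The arm moves only by the tool jog_arm, never from a script. Its argument "increments" is a list of rows, each a list of 7 numbers: the shift along the tool's x, y, z in cm, then the turn, a rotation vector about the tool's x, y, z in rad, then the opening, from -1 (shut) to 1 (fully open), so that 0 is half open. A call has 1 to 10 rows; each row is the pose to reach, as a shift and turn from the pose commanded when the call began, along the tool's axes at that moment; what a row does not reach only later rows make up. A row lasts 1/8 s, in which the tool goes at most 62.5 mm and 10.7 degrees, less where a joint would pass 70% of its speed; a pose out of reach is approached as far as the arm can. A call with a gripper value outside its range is refused whole. The fingers move at their own pace and stop on an object; "force" is the grip in N (left out, the last holds). Time passes only in rows, so rows that repeat a pose let the fingers close. It gives the time, the measured TCP pose, the force, the opening and the grip force at its end, in the units of the state.
- sensors.sense(): the state, without advancing time (a new reading comes with each control period).
- read_camera(name): name is "scene" or "top"; returns a dict with "frame" (400x640x3 uint8, red, green, blue), "z_map" (400x640 float32, m along the optical axis (not along the pixel's ray), 0 where there is no reading), "fx", "fy", "cx", "cy" (pixels), "world_from_camera" (4x4, takes a point from camera to world coordinates). Camera axes: x right, y up, looking along -z (the intrinsics and any distortion apply to the point x, -y, -z); pixel columns grow to the right and rows downward; lengths in m; the calibration is good to about 2 mm. A picture is of the moment at which its call begins.
- job_done(): hands the job in; it is judged then, once.
Trained networks look in a picture, given as the dict that the camera call returned (one of the last four; its "shot" number tells which), for a name from the list of things; names that differ only in an ending like _2 or _b are one class to them, and where a whole thing is asked for, a point or a joint stands for the part that bears it (a point fixed in the world has none). Each returns a list of dicts, best first, with "p" (0 to 1); they miss things now and then, are a little off and sometimes report something else, mostly with a low value. They report only what shows in the picture. A call takes as long as a camera call. They do not tell look-alikes from the thing itself.
- regions_of(target, picture): "mask" (400x640 bool, what is visible of it) and "extent" ([left, top, right, bottom] in pixels, round what is visible of it).
- pinpoint(target, picture): "point" ([column, row] in pixels: a listed point, or the origin of a listed thing).
The state is a dict: "time": time; "q": joint angles; "qvel": joint speeds; "joint_efforts": joint torques, N m; "tool_pos": TCP position; "tool_rot": TCP orientation; "wrist_force": force on the tool from outside, world axes, zero at the start; "wrist_torque": the same for the moment, N m; "finger_gap": opening from 0.0 (shut) to 1.0 (fully open); "gripper_force": force on a finger pad.
Only numpy, scipy, OpenCV 4.12 (cv2) and the standard library are available. Lean on these libraries where they do the work, as an engineer would, in place of code of your own. Each camera call takes 0.05 s, during which the arm holds its last target. There are 200 camera calls.

## Working session

There is one attempt and no reset: what is moved stays moved. The work goes in short steps, Python scripts to look and compute and a tool call to move; the robot and the scene stay as the last step left them, time stands still between calls to the robot, and variables do not carry over. Pictures are saved under pics/ and viewed, at most 10 in all, crops included, and the job is handed in when it is done.

Besides the shell and the picture viewer there is one more tool, called after ">>>" in YAML: its name, and indented under it one key for each argument. jog_arm: Moves the arm, as the interface text tells. Its arguments: {"type":"object","properties":{"increments":{"type":"array"},"force":{"type":"number"}},"required":["increments"]}

```bash
mkdir -p pics; cat > h.py <<'E'
import numpy as np, cv2
from rig import *
def ray(c,px):
    T=np.array(c["world_from_camera"]); d=np.array([(px[0]-c["cx"])/c["fx"],-(px[1]-c["cy"])/c["fy"],-1.0])
    return T[:3,3],T[:3,:3]@d
def deproj(c,px):
    o,d=ray(c,px); z=c["z_map"][int(round(px[1])),int(round(px[0]))]; return o+d*z
def save(c,n): cv2.imwrite("pics/"+n+".png",cv2.cvtColor(c["frame"],cv2.COLOR_RGB2BGR))
def tri(c1,p1,c2,p2):
    o1,d1=ray(c1,p1);o2,d2=ray(c2,p2)
    s=np.linalg.lstsq(np.c_[d1,-d2],o2-o1,rcond=None)[0]
    a,b=o1+d1*s[0],o2+d2*s[1]; return (a+b)/2,np.linalg.norm(a-b)
E
python3 - <<'E'
from h import *
np.set_printoptions(precision=4,suppress=True)
for n in ("scene","top"):
    c=read_camera(n); save(c,n+"0"); print(n,list(c.keys()),c["fx"],np.array(c["world_from_camera"]))
    for t in ("jam_grip","honey_grip_end","jam_pot","jam_lid"):
        for r in pinpoint(t,c)[:4]:
            print(t,round(r["p"],2),np.array(r["point"]),deproj(c,r["point"]))
print(sensors.sense())
E
```

```text
scene ['frame', 'z_map', 'fx', 'fy', 'cx', 'cy', 'world_from_camera', 'shot'] 466.76154376613584 [[ 0.3405 -0.598   0.7256  1.1471]
 [ 0.9402  0.2065 -0.271  -0.202 ]
 [ 0.0122  0.7744  0.6325  0.6541]
 [ 0.      0.      0.      1.    ]]
jam_grip 0.96 [382.4 184.5] [0.5883 0.1212 0.1659]
honey_grip_end 0.63 [222.2 225.3] [ 0.5949 -0.1568  0.1604]
honey_grip_end 0.4 [376.4 236.7] [0.6301 0.0978 0.0872]
jam_pot 0.74 [353.9 199.6] [0.541  0.0922 0.1033]
jam_pot 0.66 [466.8 288.1] [0.7654 0.1984 0.0627]
jam_pot 0.62 [374.1 248.8] [0.6309 0.0957 0.0587]
jam_pot 0.61 [281.9 205.2] [ 0.4438 -0.0209  0.0433]
jam_lid 0.58 [377.2 237.2] [0.6327 0.098  0.0883]
jam_lid 0.23 [223.4 228.3] [ 0.6018 -0.1563  0.16  ]
top ['frame', 'z_map', 'fx', 'fy', 'cx', 'cy', 'world_from_camera', 'shot'] 437.63084771432483 [[-0.0088  0.9873 -0.1584  0.4379]
 [-0.9997 -0.005   0.0244  0.0228]
 [ 0.0233  0.1585  0.9871  0.9222]
 [ 0.      0.      0.      1.    ]]
jam_grip 0.55 [250.3 179.6] [0.5861 0.123  0.1674]
honey_grip_end 0.62 [411.2 167.5] [ 0.6439 -0.2016  0.0014]
jam_pot 0.76 [321.  286.6] [ 0.3952 -0.0027  0.0405]
jam_pot 0.73 [263.8 196.1] [0.5652 0.1045 0.1136]
jam_pot 0.72 [247.7 272.2] [0.4245 0.1424 0.0377]
jam_pot 0.68 [210.2 129.3] [0.6978 0.2101 0.1037]
jam_lid 0.83 [260.2 193.3] [0.5708 0.1115 0.1118]
{'time': 0.5, 'q': array([-1.3728,  0.2586,  1.535 ,  0.    ,  1.348 , -0.2028]), 'qvel': array([-0.0005,  0.0005, -0.0007, -0.0006,  0.0022, -0.0014]), 'joint_efforts': array([ -0.0008, -44.5522, -29.0648,  -0.0003,   0.002 ,  -0.    ]), 'tool_pos': array([ 0.2146, -0.5064,  0.2423]), 'tool_rot': array([ 0.98 ,  0.199,  0.   , -0.   ]), 'wrist_force': array([0.254 , 0.1018, 0.2302]), 'wrist_torque': array([ 0.0151, -0.0372,  0.0252]), 'gripper_force': 0.0, 'finger_gap': 1.0030914419213948}
```

View pics/scene0.png

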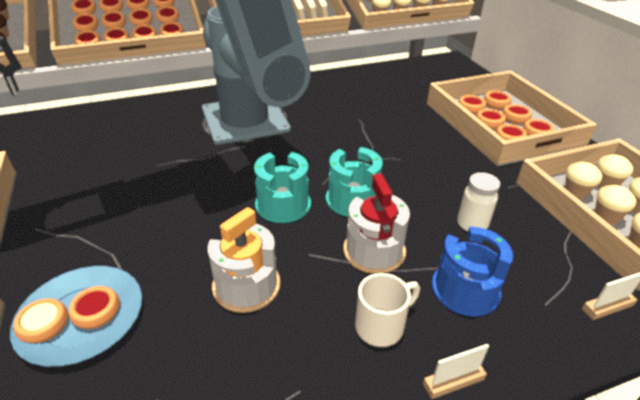

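View pics/top0.png

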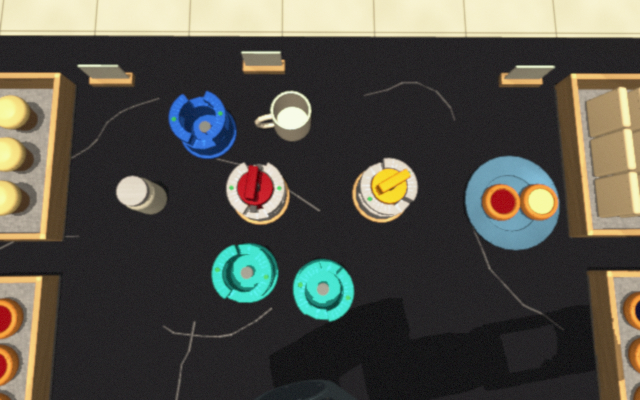

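The jam pot is the light steel one with the red bar: scene (380,215), top (257,188). The twin with the amber bar is the honey pot: scene (243,260), top (393,185). The blue pot (top 203,125) and the two turquoise pots (top 245,272 and 322,288) are decoys. Next I'll measure the bar and confirm with one enlarged crop.

```bash
cat > m.py <<'E'
from h import *
np.set_printoptions(precision=4,suppress=True)
def cloud(c,mask):
    ys,xs=np.nonzero(mask&(c["z_map"]>0)); z=c["z_map"][ys,xs]
    T=np.array(c["world_from_camera"])
    P=np.c_[(xs-c["cx"])/c["fx"]*z,-(ys-c["cy"])/c["fy"]*z,-z]
    return P@T[:3,:3].T+T[:3,3],np.c_[xs,ys]
def bar(c,ctr=(0.588,0.122),lo=.155,hi=.18,amber=False):
    f=c["frame"].astype(int); r,g,b=f[...,0],f[...,1],f[...,2]
    m=(r>80)&(g<70)&(b<80) if not amber else (r>150)&(g>90)&(b<90)
    P,px=cloud(c,m); k=(np.hypot(P[:,0]-ctr[0],P[:,1]-ctr[1])<.06)&(P[:,2]>lo)&(P[:,2]<hi)
    P=P[k]; 
    if len(P)<10: return None
    rect=cv2.minAreaRect((P[:,:2]*1000).astype(np.float32))
    w=np.linalg.svd(P[:,:2]-P[:,:2].mean(0),full_matrices=False)[2][0]
    return len(P),P.mean(0),np.degrees(np.arctan2(w[1],w[0]))%180,rect,np.percentile(P[:,2],[5,50,95])
def dots(c,ctr=(0.588,0.122)):
    f=c["frame"].astype(int); r,g,b=f[...,0],f[...,1],f[...,2]
    P,px=cloud(c,(g>r+40)&(g>b+25)); k=(np.hypot(P[:,0]-ctr[0],P[:,1]-ctr[1])<.08)&(P[:,2]>.085)
    P=P[k]
    if len(P)<2: return P
    _,l,cc=cv2.kmeans(P.astype(np.float32),2,None,(3,20,1e-4),3,0)
    d=cc[0]-cc[1]; return len(P),cc,cc.mean(0),np.linalg.norm(d[:2]),np.degrees(np.arctan2(d[1],d[0]))%180
def report(pic=None):
    cs={}
    for n in ("scene","top"):
        c=read_camera(n); cs[n]=c
        print(n,"bar",bar(c),"\n dots",dots(c))
        h=bar(c,(0.58,-.16),amber=True); print(" honey",h and h[1:4])
    return cs
E
python3 - <<'E'
from m import *
cs=report()
p=[max(pinpoint("jam_grip",cs[n]),key=lambda r:r["p"])["point"] for n in ("scene","top")]
print(p,tri(cs["scene"],p[0],cs["top"],p[1]))
f=cs["top"]["frame"][140:240,205:305]; g=cs["scene"]["frame"][160:280,320:440]
im=np.hstack([cv2.resize(f,(400,400),interpolation=2),cv2.resize(g,(400,400),interpolation=2)])
cv2.imwrite("pics/crop1.png",im[...,::-1])
E
```

```text
scene bar (283, array([0.5891, 0.1197, 0.1638]), np.float64(173.7386782953924), ((585.879150390625, 121.71208190917969), (18.54320526123047, 56.853275299072266), 83.018310546875), array([0.1565, 0.165 , 0.1669])) 
 dots (15, array([[0.5828, 0.0779, 0.1034],
       [0.5849, 0.1673, 0.1037]], dtype=float32), array([0.5838, 0.1226, 0.1035], dtype=float32), np.float32(0.08940552), np.float32(88.67794))
 honey (array([ 0.5936, -0.1343,  0.1578]), np.float64(113.47824678440382), ((586.8880004882812, -131.44418334960938), (19.625896453857422, 59.554534912109375), 28.16092300415039))
top bar (354, array([0.5816, 0.1216, 0.1659]), np.float64(173.11013558282832), ((582.9436645507812, 121.99234008789062), (17.885955810546875, 59.96757888793945), 82.82682800292969), array([0.1619, 0.1662, 0.1684])) 
 dots (31, array([[0.5833, 0.1673, 0.1051],
       [0.5823, 0.0778, 0.1045]], dtype=float32), array([0.5828, 0.1226, 0.1048], dtype=float32), np.float32(0.089520335), np.float32(89.35069))
 honey (array([ 0.5845, -0.13  ,  0.1624]), np.float64(119.17528927961511), ((585.0836181640625, -130.70285034179688), (17.97208595275879, 58.238338470458984), 29.151813507080078))
[[382.2, 186.5], [251.4, 182.8]] (array([0.5828, 0.1233, 0.1568]), np.float64(0.0020281411504243876))
```

View pics/crop1.png

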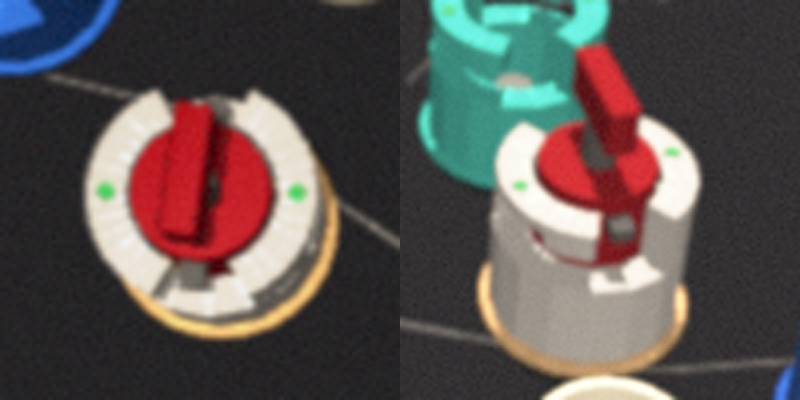

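The crop confirms it: red bar on a light steel pot, with green dots left and right (crop 105,190 and 297,190) and the lugs standing in the open slots. The axis is at (0.583, 0.1225), the bar at about -7°, and the pot x at about -1°. The target bar angle is about -89°, which means turning clockwise by about 82°.

>>> jog_arm:
  increments:
    - [4.4, -3.2, -1, 0, 0, -0.17, 1]
    - [8.8, -6.5, -2, 0, 0, -0.34, 1]
    - [13.1, -9.8, -3, 0, 0, -0.51, 1]
    - [17.5, -13, -3, 0, 0, -0.68, 1]
    - [21.9, -16.3, -3, 0, 0, -0.85, 1]
    - [26.3, -19.6, -3, 0, 0, -1.02, 1]
    - [30.7, -22.8, -3, 0, 0, -1.19, 1]
    - [35, -26.1, -3, 0, 0, -1.36, 1]
    - [39.4, -29.4, -3, 0, 0, -1.53, 1]
    - [43.8, -32.6, -3, 0, 0, -1.7, 1]

```text
time: 1.95
tool_pos: [0.4914, -0.0337, 0.2726]
tool_rot: [0.495, 0.869, 0.0, 0.0]
wrist_force: [0.1, -1.3, -0.1]
finger_gap: 0.999
gripper_force: 0.0
```

```bash
cat > go.py <<'E'
import sys; from h import *
from scipy.spatial.transform import Rotation as R
x,y,z,yaw=map(float,sys.argv[1:5])
s=sensors.sense(); r=R.from_quat(s["tool_rot"]); w=np.radians(yaw)
t=R.from_matrix(np.c_[[np.cos(w),np.sin(w),0],[np.sin(w),-np.cos(w),0],[0,0,-1]])
np.set_printoptions(precision=4,suppress=True)
print(s["time"],s["tool_pos"],s["q"],s["wrist_force"],s["finger_gap"]); m=r.as_matrix(); print("yaw",np.degrees(np.arctan2(m[1,0],m[0,0])))
print("cm",r.inv().apply(np.array([x,y,z])-s["tool_pos"])*100,"rv",(r.inv()*t).as_rotvec())
E
python3 go.py .583 .1225 .22 173
```

```text
1.95 [ 0.4914 -0.0337  0.2726] [-0.2951  0.1341  1.6167 -0.0002  1.3899 -0.8309] [ 0.14   -1.2965 -0.1198] 0.9994663752910923
yaw 120.69635699524754
cm [ 8.7589 15.8418  5.2626] rv [ 0.0001  0.0009 -0.9129]
```

>>> jog_arm:
  increments:
    - [2.2, 4, 1, 0, 0, -0.16, 1]
    - [4.4, 7.9, 2, 0, 0, -0.32, 1]
    - [6.6, 11.9, 3, 0, 0, -0.48, 1]
    - [8.8, 15.8, 4, 0, 0, -0.64, 1]
    - [8.8, 15.8, 5.2, 0, 0, -0.8, 1]
    - [8.8, 15.8, 5.2, 0, 0, -0.915, 1]
    - [8.8, 15.8, 5.2, 0, 0, -0.915, 1]
    - [8.8, 15.8, 5.2, 0, 0, -0.915, 1]

```text
time: 2.95
tool_pos: [0.5826, 0.1203, 0.2205]
tool_rot: [0.064, 0.998, 0.0, 0.0]
wrist_force: [0.1, -0.8, 0.4]
finger_gap: 1.001
gripper_force: 0.0
```

```bash
python3 go.py .583 .1225 .144 173
```

```text
2.95 [0.5826 0.1203 0.2205] [ 0.0163  0.3532  1.4567  0.      1.3313 -1.4262] [ 0.1399 -0.816   0.3844] 1.001318751726652
yaw 172.65123415839363
cm [-0.004   0.2195  7.6545] rv [ 0.0001  0.0004 -0.0061]
```

>>> jog_arm:
  increments:
    - [0, 0.2, 2, 0, 0, -0.006, 1]
    - [0, 0.2, 4, 0, 0, -0.006, 1]
    - [0, 0.2, 5.5, 0, 0, -0.006, 1]
    - [0, 0.2, 6.7, 0, 0, -0.006, 1]
    - [0, 0.2, 7.6, 0, 0, -0.006, 1]
    - [0, 0.2, 7.6, 0, 0, -0.006, 1]
    - [0, 0.2, 7.6, 0, 0, -0.006, 1]

```text
time: 3.82
tool_pos: [0.5832, 0.1225, 0.1448]
tool_rot: [0.06, 0.998, 0.0, 0.0]
wrist_force: [-0.3, -0.0, 0.4]
finger_gap: 1.002
gripper_force: 0.0
```

```bash
python3 go.py .583 .1225 .144 173; python3 -c "
from m import *
cs=report(); f=cs['scene']['frame'][130:280,300:460]; cv2.imwrite('pics/c2.png',cv2.resize(f,(640,600),interpolation=2)[...,::-1])"
```

```text
3.825 [0.5832 0.1225 0.1448] [ 0.0199  0.4178  1.5552  0.      1.1676 -1.431 ] [-0.3283 -0.0028  0.3821] 1.0020619389036547
yaw 173.13223820162736
cm [0.0215 0.002  0.0816] rv [0.0002 0.001  0.0023]
scene bar (284, array([0.5897, 0.1196, 0.1638]), np.float64(174.0171685646279), ((586.4812622070312, 121.35765075683594), (17.741840362548828, 57.274810791015625), 83.36335754394531), array([0.1562, 0.1651, 0.1668])) 
 dots (14, array([[0.5851, 0.1681, 0.1035],
       [0.5832, 0.0778, 0.1034]], dtype=float32), array([0.5842, 0.1229, 0.1035], dtype=float32), np.float32(0.090270266), np.float32(88.77907))
 honey (array([ 0.5934, -0.1341,  0.1575]), np.float64(114.10600555801751), ((586.7391357421875, -131.3329315185547), (18.973127365112305, 60.222354888916016), 31.3624267578125))
top bar None 
 dots []
 honey (array([ 0.5844, -0.13  ,  0.1623]), np.float64(119.42061102853461), ((585.3643798828125, -130.975830078125), (17.842891693115234, 58.32317352294922), 29.61886215209961))
```

View pics/c2.png

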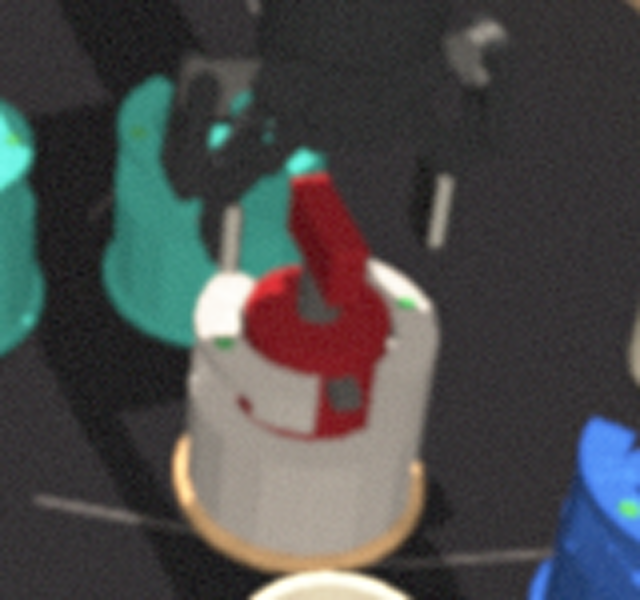

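The open fingers straddle the bar: pads at crop (232,240) and (440,210), bar at (330,235). Closing now.

>>> jog_arm:
  increments:
    - [0, 0, 0, 0, 0, 0, -0.3]
    - [0, 0, 0, 0, 0, 0, -1]
    - [0, 0, 0, 0, 0, 0, -1]
    - [0, 0, 0, 0, 0, 0, -1]
    - [0, 0, 0, 0, 0, 0, -1]
    - [0, 0, 0, 0, 0, 0, -1]
    - [0, 0, 0, 0, 0, 0, -1]
    - [0, 0, 0, 0, 0, 0, -1]
  force: 60

```text
time: 4.92
tool_pos: [0.5829, 0.1225, 0.1445]
tool_rot: [0.06, 0.998, 0.0, 0.0]
wrist_force: [0.2, 1.3, 2.3]
finger_gap: 0.205
gripper_force: 63.0
```

>>> jog_arm:
  increments:
    - [0, 0, 0.5, 0, 0, 0, -1]
    - [0, 0, 1.0, 0, 0, 0, -1]
    - [0, 0, 1.5, 0, 0, 0, -1]
    - [0, 0, 1.9, 0, 0, 0, -1]
    - [0, 0, 1.9, 0, 0, 0, -1]
    - [0, 0, 1.9, 0, 0, 0, -1]

```text
time: 5.68
tool_pos: [0.5831, 0.1225, 0.1257]
tool_rot: [0.06, 0.998, 0.0, 0.0]
wrist_force: [-0.8, 0.2, 8.8]
finger_gap: 0.203
gripper_force: 63.7
```

```bash
python3 go.py .583 .1225 .1255 91; python3 -c "
from m import *
cs=report()"
```

```text
5.675 [0.5831 0.1225 0.1257] [ 0.02    0.437   1.5769  0.0001  1.1269 -1.4311] [-0.8377  0.2361  8.7591] 0.2025273569752545
yaw 173.13799831136424
cm [ 0.0071 -0.0008  0.0167] rv [0.0007 0.0005 1.4336]
scene bar None 
 dots (12, array([[0.5853, 0.1675, 0.1041],
       [0.5836, 0.077 , 0.1037]], dtype=float32), array([0.5845, 0.1223, 0.1039], dtype=float32), np.float32(0.09047069), np.float32(88.913506))
 honey (array([ 0.5943, -0.1351,  0.1576]), np.float64(114.93274960026235), ((587.1543579101562, -131.63462829589844), (18.91685676574707, 60.04893493652344), 29.603084564208984))
top bar None 
 dots []
 honey (array([ 0.5844, -0.13  ,  0.1624]), np.float64(119.28691217690216), ((585.13232421875, -130.875732421875), (17.9534969329834, 58.453426361083984), 29.199748992919922))
```

Pressed about 19 mm at 8.8 N, which matches the spring. Turning clockwise while it is down.

>>> jog_arm:
  increments:
    - [0, 0, 0, 0, 0, 0.14, -1]
    - [0, 0, 0, 0, 0, 0.28, -1]
    - [0, 0, 0, 0, 0, 0.42, -1]
    - [0, 0, 0, 0, 0, 0.56, -1]
    - [0, 0, 0, 0, 0, 0.7, -1]
    - [0, 0, 0, 0, 0, 0.84, -1]
    - [0, 0, 0, 0, 0, 0.98, -1]
    - [0, 0, 0, 0, 0, 1.12, -1]

```text
time: 6.78
tool_pos: [0.5833, 0.1217, 0.1258]
tool_rot: [0.583, 0.813, -0.0, 0.001]
wrist_force: [-0.2, -0.9, 7.4]
finger_gap: 0.202
gripper_force: 63.6
```

```bash
python3 go.py .583 .1225 .1255 91; python3 -c "
from h import *; print(sensors.sense()['wrist_torque'])"
```

```text
6.775 [0.5833 0.1217 0.1258] [ 0.0194  0.4369  1.5768 -0.0013  1.1267 -0.3065] [-0.2323 -0.9453  7.4368] 0.20164003984792148
yaw 108.70956232817872
cm [ 0.0809 -0.0025  0.031 ] rv [0.001  0.0014 0.3091]
[-0.26369423  0.30807809  0.03744797]
```

>>> jog_arm:
  increments:
    - [0, 0, 0, 0, 0, 0.1, -1]
    - [0, 0, 0, 0, 0, 0.2, -1]
    - [0, 0, 0, 0, 0, 0.31, -1]
    - [0, 0, 0, 0, 0, 0.31, -1]
    - [0, 0, 0, 0, 0, 0.31, -1]

```text
time: 7.4
tool_pos: [0.5832, 0.1218, 0.1258]
tool_rot: [0.7, 0.715, 0.0, 0.001]
wrist_force: [-1.0, -0.3, 8.4]
finger_gap: 0.201
gripper_force: 63.6
```

```bash
python3 go.py .583 .1225 .1405 91; python3 -c "
from m import *
print(sensors.sense()['wrist_torque']);c=read_camera('scene');print(bar(c,lo=.12,hi=.15)); f=c['frame'][130:280,300:460]; cv2.imwrite('pics/c3.png',cv2.resize(f,(640,600),interpolation=2)[...,::-1])"
```

```text
7.4 [0.5832 0.1218 0.1258] [ 0.0195  0.4369  1.5768 -0.0012  1.1268 -0.0011] [-0.9581 -0.2951  8.4166] 0.20139073867100843
yaw 91.20584140308802
cm [ 0.0682 -0.0212 -1.4726] rv [0.0011 0.0011 0.0036]
[-0.2118  0.2826 -0.0598]
(238, array([0.5908, 0.1066, 0.1362]), np.float64(86.51839941011872), ((592.687255859375, 118.60513305664062), (56.47322463989258, 24.010316848754883), 69.85964965820312), array([0.1218, 0.137 , 0.1478]))
```

View pics/c3.png

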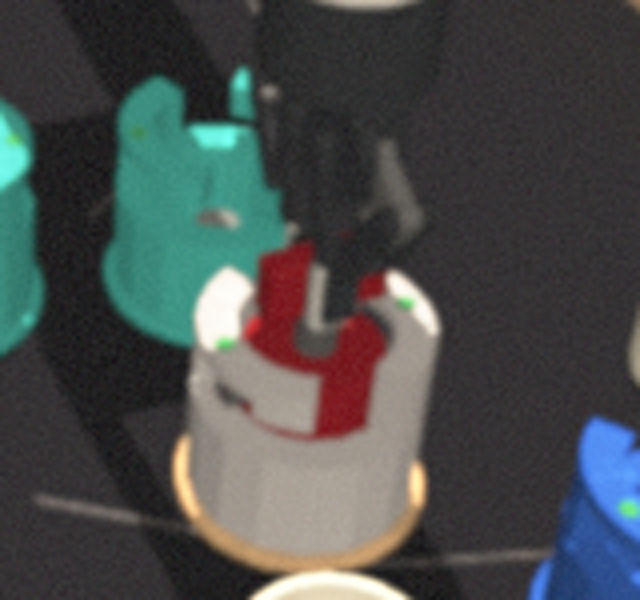

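The bar now lies towards the green dots (crop 225,343 and 405,302), and the lug shows at the end of the slot (232,392). Now letting it rise about 15 mm into its notch.

>>> jog_arm:
  increments:
    - [0, 0, -0.4, 0, 0, 0, -1]
    - [0, 0, -0.8, 0, 0, 0, -1]
    - [0, 0, -1.1, 0, 0, 0, -1]
    - [0, 0, -1.4, 0, 0, 0, -1]
    - [0, 0, -1.4, 0, 0, 0, -1]
    - [0, 0, -1.4, 0, 0, 0, -1]

```text
time: 8.2
tool_pos: [0.5831, 0.122, 0.1392]
tool_rot: [0.7, 0.714, -0.0, 0.0]
wrist_force: [-0.1, -2.9, 3.8]
finger_gap: 0.201
gripper_force: 63.2
```

```bash
python3 go.py .583 .1225 .1405 91; python3 -c "
from m import *
c=read_camera('scene');print(bar(c,lo=.12,hi=.17))"
```

```text
8.2 [0.5831 0.122  0.1392] [ 0.0196  0.4233  1.5617 -0.0007  1.1561 -0.0011] [-0.0872 -2.8948  3.8392] 0.20093237634073918
yaw 91.20269554795807
cm [ 0.0464 -0.0065 -0.1252] rv [0.0006 0.0006 0.0035]
(268, array([0.5908, 0.1079, 0.149 ]), np.float64(86.57551961818865), ((591.7103271484375, 120.29969787597656), (58.80907440185547, 24.369918823242188), 70.84282684326172), array([0.1347, 0.1487, 0.1617]))
```

>>> jog_arm:
  increments:
    - [0, 0, 0, 0, 0, 0, -0.3]
    - [0, 0, 0, 0, 0, 0, 0.2]
    - [0, 0, 0, 0, 0, 0, 0.6]
    - [0, 0, 0, 0, 0, 0, 0.8]
    - [0, 0, 0, 0, 0, 0, 0.8]
    - [0, 0, 0, 0, 0, 0, 0.8]
    - [0, 0, -2, 0, 0, 0, 0.8]
    - [0, 0, -5, 0, 0, 0, 0.8]
    - [0, 0, -8, 0, 0, 0, 0.8]
    - [0, 0, -10, 0, 0, 0, 0.8]

```text
time: 9.5
tool_pos: [0.5832, 0.1225, 0.241]
tool_rot: [0.7, 0.714, 0.001, 0.001]
wrist_force: [0.2, -0.4, -0.5]
finger_gap: 0.902
gripper_force: 0.0
```

>>> jog_arm:
  increments:
    - [-3, 0, 0, 0, 0, 0, 0.8]
    - [-7, 0, 0, 0, 0, 0, 0.8]
    - [-11, 0, 0, 0, 0, 0, 0.8]
    - [-15, 0, 0, 0, 0, 0, 0.8]
    - [-18, 0, 0, 0, 0, 0, 0.8]
    - [-18, 0, 0, 0, 0, 0, 0.8]

```text
time: 10.25
tool_pos: [0.5866, -0.0597, 0.2392]
tool_rot: [0.701, 0.713, -0.0, 0.0]
wrist_force: [0.2, -0.2, -0.1]
finger_gap: 0.901
gripper_force: 0.0
```

```bash
python3 go.py .583 .1225 .1405 91; python3 -c "
from m import *
cs=report()
f=cs['top']['frame'][140:240,205:305]; g=cs['scene']['frame'][160:280,320:440]
im=np.hstack([cv2.resize(f,(400,400),interpolation=2),cv2.resize(g,(400,400),interpolation=2)])
cv2.imwrite('pics/c4.png',im[...,::-1])"
```

```text
10.25 [ 0.5866 -0.0597  0.2392] [-0.2903  0.3316  1.4416 -0.0004  1.3683 -0.308 ] [ 0.1869 -0.1957 -0.0767] 0.9014217236143716
yaw 91.02071678145329
cm [18.2284 -0.0321  9.8636] rv [-0.      0.0004  0.0004]
scene bar (267, array([0.5885, 0.1218, 0.1604]), np.float64(92.80707107464889), ((586.6904296875, 121.07813262939453), (19.521581649780273, 58.95699691772461), 5.812099456787109), array([0.1559, 0.1612, 0.1629])) 
 dots (14, array([[0.5842, 0.0771, 0.1044],
       [0.5845, 0.1675, 0.1033]], dtype=float32), array([0.5844, 0.1223, 0.1038], dtype=float32), np.float32(0.09037294), np.float32(89.82942))
 honey (array([ 0.5863, -0.1234,  0.1595]), np.float64(119.82372270763128), ((587.0733032226562, -131.24049377441406), (20.385696411132812, 61.186729431152344), 29.23824691772461))
top bar (335, array([0.5839, 0.1196, 0.1621]), np.float64(91.81522839804235), ((584.7861938476562, 120.14311981201172), (18.745952606201172, 57.88309860229492), 1.3775922060012817), array([0.1594, 0.1624, 0.1644])) 
 dots (31, array([[0.5834, 0.1674, 0.1045],
       [0.5823, 0.0778, 0.1044]], dtype=float32), array([0.5828, 0.1226, 0.1044], dtype=float32), np.float32(0.08961816), np.float32(89.2979))
 honey (array([ 0.5847, -0.1304,  0.1624]), np.float64(119.08360053024033), ((585.3670654296875, -130.9252471923828), (17.989410400390625, 57.702308654785156), 29.643821716308594))
```

View pics/c4.png

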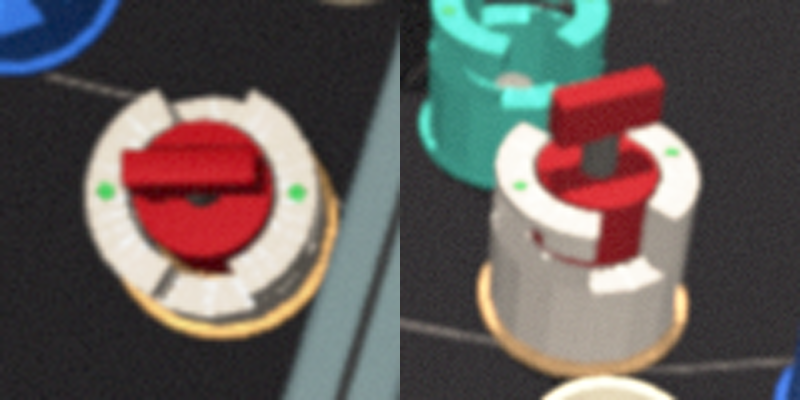

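The bar lies along the dots at 87°. Its top is at 0.1624 m, 4 mm below the start, so the lid is in its notch. The honey lid is unchanged and the arm is clear.

```bash
python3 -c "
from rig import job_done; print(job_done())"
```

```text
the job is handed in; nothing more can be done
None
```

The jam lid is pressed, turned about 87° clockwise from the pot's x and locked in its notch; it is released, the honey lid is unchanged, and the job was handed in at about 10 s.

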